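# Shut and clamp the vial-station guard

### The arm

A 7-joint arm with a two-finger parallel gripper is mounted at the origin on the work surface. World frame = base frame: x ahead of the robot, y to its left, z up, the work surface at z = 0. Lengths are in m, angles in rad, forces in N, time in s.
With the tool pointing down it reaches from about 0.425 to 0.925 m from the base axis. Payload 6.8 kg.
Tool frame: the origin (TCP) lies between the finger pads; the fingertips stand r.tip_extent ahead of it and the grasp point (between the pads) lies 5 mm behind it (r.tip_extent is the distance from the TCP to the fingertips, in m); y points along the fingers, x is the direction in which the jaws open and shut, and the axes are right-handed (so a half turn about y gives the same grasp; the last joint's range is limited). The gripper opens to 85 mm and grips with 20 to 120 N. Pads are 22 mm wide; open, the fingers measure 114 mm over their backs; the gripper's body (76 mm by 85 mm) begins 54 mm behind the grasp point. The pads swing forward as they close: fully open they stand 13 mm farther back than shut.
Start: joints at [-1.433, 0.477, 0.022, 1.555, -0.011, 1.109, -0.083], TCP at [0.164, 0.655, 0.245] pointing down, gripper open.
Joint ranges: [-2.96, 2.96], [-0.34, 2.1], [-1.41, 1.46], [0.24, 2.44], [-1.37, 4.51], [0.17, 1.92], [-2.96, 2.96]. Speed limits (rad/s): [2.39, 2.39, 3.14, 3.14, 3.14, 3.14, 3.14].

### API

Orientations are given as a rotation vector (axis times angle).
In Python, from bench import r gives the robot as it stands.
- The arm moves only by the tool send_rows, never from a script. Its argument "plan" is a list of rows, each a list of 5 numbers: the shift along the tool's x, y, z in cm, then the turn about the tool's y in degrees, then the opening, from 0 (shut) to 1 (fully open). In form: [[dx, dy, dz, spin, grip], ...]. A call has 1 to 12 rows; each row shifts and turns the commanded pose from where the row before left it, along the tool's axes as they then stand; what a row does not reach is not made up. A row lasts 1/8 s, in which the tool goes at most 62.5 mm and 10.7 degrees, less where a joint would pass 70% of its speed; a pose out of reach is approached as far as the arm can. A call is refused whole if a number of a shift passes 6.25 or a number of a turn 10.7, either way. A call with a gripper value outside its range is refused whole. The fingers move at their own pace and stop on an object; "force" is the grip in N (left out, the last holds). Time passes only in rows, so rows that do not move let the fingers close. It gives the time, the measured TCP pose, the force and the opening at its end, in the units of the state.
- r.get_obs(): the state, without advancing time (a new reading comes with each control period).
- r.grab_frame(name): name is "scene" or "top" or "wrist"; returns a dict with "image" (384x512x3 uint8, red, green, blue), "camera_matrix" (3x3 intrinsics, pixels), "cam_to_world" (4x4, takes a point from camera to world coordinates). Camera axes: x right, y down, z forward; pixel columns grow to the right and rows downward; lengths in m; the calibration is good to about 2 mm. The wrist camera is an equidistant fisheye: a pixel r from the principal point sees the ray r / f radians off the axis. A picture is of the moment at which its call begins. There is no depth.
- r.hand_in(): hands the job in, once; it reports no verdict.
Trained networks look in the newest picture that a camera, given by its name, has taken for a name from the list of things; names that differ only in an ending like _2 or _b are one class to them, and where a whole thing is asked for, a point or a joint stands for the part that bears it (a point fixed in the world has none). Each returns a list of dicts, best first, with "p" (0 to 1); they miss things now and then, are a little off and sometimes report something else, mostly with a low value. They report only what shows in the picture. A call takes as long as a camera call.
- r.recognise(camera, target): "rect" ([left, top, right, bottom] in pixels, round what is visible of it).
The state is a dict: "clock": time; "joints": joint angles; "qvel": joint speeds; "tau": joint torques, N m; "tcp_pos": TCP position; "orientation": TCP orientation; "contact_force": force on the tool from outside, world axes, zero at the start; "moment": the same for the moment, N m; "grip_width": finger opening in m.
Only numpy, scipy, OpenCV 4.12 (cv2) and the standard library are available. Lean on these libraries where they do the work, as an engineer would, in place of code of your own. Each camera call takes 0.05 s, during which the arm holds its last target.

### The job

Gently slide the clear guard of the vial station shut without slamming it, until the spring latch clicks down behind the brass ramp. Then turn the red cam lever clockwise (seen from above) just until its rubber pad has closed the gap and is squeezed a couple of millimetres against the guard's steel fin, without overrunning and crushing the pad; let go and leave the other things on the bench where they are.

Things in the scene. Friction and masses are not known exactly. Their poses are not given: they have to be found in the camera images.
- station: Fixed vial station on the bench, turned about the vertical: grey deck 30 mm high, x -100 to +100, y -275 to +185 mm from its origin (on the bench), white drive housing 70 mm high from y +70 to +185. Its axes serve below: the guard slides along y, the pad moves along x. An anvil and latch bracket on the housing reach 122 mm above the bench (x +38 to +88, y +87 to +138).
- guard_handle (a point): Centre of the orange handle slab on the guard: 110 mm along x, 16 thick in y, 45 high, top 155 mm above the bench; pinch it from above across its thickness. The guard is a clear box, 170 (x) x 180 (y) mm, top 110 mm above the bench, 0.4 to 0.9 kg, the handle over its middle; a steel fin 12 mm thick and a brass ramp stick out of its +y end.
- guard (a joint): How far the guard is open (m): 0 home against a hard stop, at most 0.16; it closes towards the station's +y. Friction 2 N; from about 32 to 12 mm open the brass ramp lifts the latch and the push rises to about 8 N; then it eases, the latch drops at about 4 mm, and the guard can reopen by no more than 3 mm.
- latch (a joint): Lift of the spring latch plunger (m): 0 down, up to 0.011 as the ramp passes under it, back to 0 when it has clicked.
- latch_cap (a point): Top of the green round cap (24 mm) of the latch plunger, 134 mm above the bench when down; it rises and drops with the plunger. Do not handle it.
- cam_knob (a point): Centre of the yellow upright round knob on the end of the red cam lever: 26 mm diameter, from 119 to 155 mm above the bench, 100 mm from the pivot. The lever under it is 16 mm wide. Pinch the knob from above, or push it, along a level arc about the pivot; the knob is fixed to the lever, and can turn between the fingers.
- cam_pivot (a point): A point on the lever's vertical pivot axis, at the height of the knob's centre. The clamp stands on the drive housing, at a place that varies.
- cam (a joint): Turn of the cam lever (rad): 0 open (lever along the station's +y, leaning 0.4 rad to -x), growing clockwise seen from above, stop at 1.4. It stays where it is left. Each radian advances the pad 20 mm towards the fin (+x). Friction takes about 5 N at the knob, up to 4 N more with the pad squeezed 5 mm.
- pad_face (a point): Centre of the free face of the black rubber pad (26 x 22 mm) on the yellow cam shoe, 92 mm above the bench; it faces the station's +x and moves along x.
- fin_face (a point): Point on the guard fin's upright face that the pad meets (opposite the pad once the guard is shut), 93 mm above the bench; the face looks to the station's -x. The gap is the difference in station x between fin_face and pad_face: 6 to 18 mm with the lever open.
- pad (a joint): How much the rubber pad is squeezed (m): 0 free, grows with the lever once it meets the fin (3.5 N per mm, 20 mm per radian); good between 0.0005 and 0.005, overrun at 0.0065.
- amber_jar: Bystander: amber jar, 60 mm diameter, 85 mm high, behind the station. Origin under its centre.
- green_case: Bystander: green flat case 70 x 130 x 30 mm in front of the station. Origin under its centre.
- water_bottle: Bystander: clear bottle, 64 mm diameter, 200 mm high. Origin under its centre.
- beaker: Bystander: glass beaker, 72 mm diameter, 90 mm high. Origin under its centre.
- spanner: Bystander: steel spanner, 160 mm long. Origin under its centre.
- vial_box: Bystander: cardboard vial box 120 x 160 x 50 mm with dividers. Origin under its centre.
- notebook: Bystander: yellow notebook 150 x 210 x 18 mm. Origin under its centre.

How it is judged:
By the outcome, as a careful person would: the job done as asked, in the order asked, and still so for the second after the job is handed in, with the robot touching nothing.
It also fails if it takes over 48 s, if anything falls off the work surface, if the arm or the gripper's body presses on something with over 40 N, if the wrist force passes 120 N, or if a joint passes its speed limit or range.

## Working session

There is one attempt and no reset: what is moved stays moved. The work goes in short steps, Python scripts to look and compute and a tool call to move; the robot and the scene stay as the last step left them, time stands still between calls to the robot, and variables do not carry over. Pictures are saved under pics/ and viewed, and the job is handed in when it is done.

Besides the shell and the picture viewer there is one more tool, called after "Request:" as name([rows], argument=value, ...), one row to a line, values as JSON. send_rows: Moves the arm, as the interface text tells. Its arguments: {"type":"object","properties":{"plan":{"type":"array","items":{"type":"array","items":{"type":"number"}}},"force":{"type":"number"}},"required":["plan"]}

```bash
mkdir -p pics; ls
python3 - <<'E'
from bench import r
import cv2
o=r.get_obs()
for k in o: print(k,o[k])
print(r.tip_extent)
for c in ["scene","top","wrist"]:
    f=r.grab_frame(c); cv2.imwrite(f"pics/{c}0.png",f["image"][:,:,::-1])
    print(c,f["camera_matrix"],f["cam_to_world"])
    for t in ["guard_handle","latch_cap","cam_knob","pad_face","fin_face","station","cam_pivot"]:
        try: print(t,[(d["p"],d["rect"]) for d in r.recognise(c,t)[:2]])
        except Exception as e: print(t,e)
E
```

```text
pics
clock 0.0
joints [-1.43313182  0.47781844  0.02233306  1.55648629 -0.01147614  1.10927782
 -0.08310555]
qvel [-0.00067171 -0.00028837  0.00052293 -0.00145229  0.00163919  0.00026612
 -0.00020766]
tau [-1.83826487e-03 -5.96409345e+01  1.60682950e+00 -2.81213951e+01
  1.24551091e-02  8.75659345e-03 -3.69498377e-05]
tcp_pos [0.16410164 0.65415155 0.24429856]
orientation [-1.31677315 -1.02534391  1.02762277]
contact_force [0.37286305 0.63730372 0.97940776]
moment [ 0.08433856  0.00046312 -0.01137393]
grip_width 0.0854290145204763
0.014
scene [[386.10738319   0.         254.57189134]
 [  0.         386.10738319 193.41654408]
 [  0.           0.           1.        ]] [[-0.6215833   0.47183101 -0.62530769  1.28682165]
 [ 0.78328683  0.36438536 -0.50367157  0.6068943 ]
 [-0.0097949  -0.80286911 -0.59607487  0.82384282]
 [ 0.          0.          0.          1.        ]]
guard_handle [(0.98, [179.5, 154.3, 252.1, 215.2])]
latch_cap []
cam_knob [(0.72, [269.0, 187.7, 314.4, 201.7]), (0.54, [254.5, 203.0, 261.5, 210.0])]
pad_face [(0.37, [264.8, 201.9, 276.4, 211.7])]
fin_face [(0.75, [17
[... 714 characters left out ...]
218.4]), (0.56, [212.8, 199.0, 246.6, 222.8])]
pad_face []
fin_face [(0.62, [258.6, 176.4, 335.5, 221.6])]
station [(0.82, [224.4, 171.7, 353.5, 230.0]), (0.64, [102.9, 222.1, 150.3, 258.3])]
cam_pivot [(0.64, [212.8, 194.9, 249.7, 220.7])]
wrist [[297.31863964   0.         260.50475082]
 [  0.         297.31863964 193.2812556 ]
 [  0.           0.           1.        ]] [[ 0.24376733  0.92822407  0.28102946  0.09283602]
 [ 0.96983322 -0.23360901 -0.06964446  0.67225667]
 [ 0.00100535  0.28952875 -0.95716879  0.37430584]
 [ 0.          0.          0.          1.        ]]
guard_handle []
latch_cap []
cam_knob []
pad_face []
fin_face [(0.51, [0.0, 352.4, 10.4, 381.9])]
station []
cam_pivot []
```

View pictures.

Run:
```python
import cv2
a=cv2.imread("pics/top0.png"); cv2.imwrite("pics/top0z.png",cv2.resize(a[130:280,190:390],None,fx=4,fy=4,interpolation=2))
a=cv2.imread("pics/scene0.png"); cv2.imwrite("pics/scene0z.png",cv2.resize(a[130:280,150:350],None,fx=4,fy=4,interpolation=2))
```

```text
(no output)
```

View pics/top0.png

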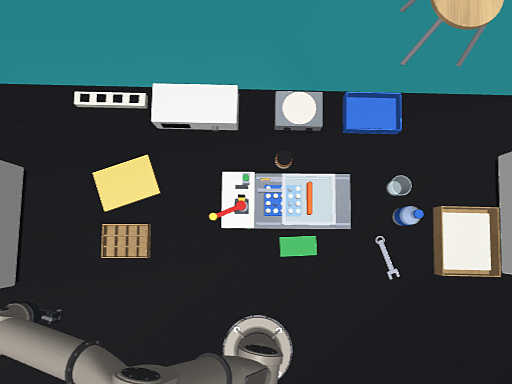

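View pics/scene0.png

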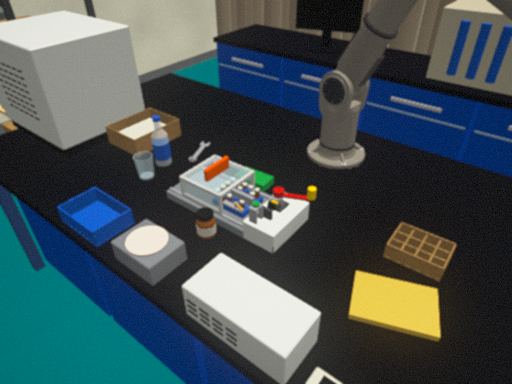

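```bash
sleep 1
```

```text
(no output)
```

View pics/top0z.png

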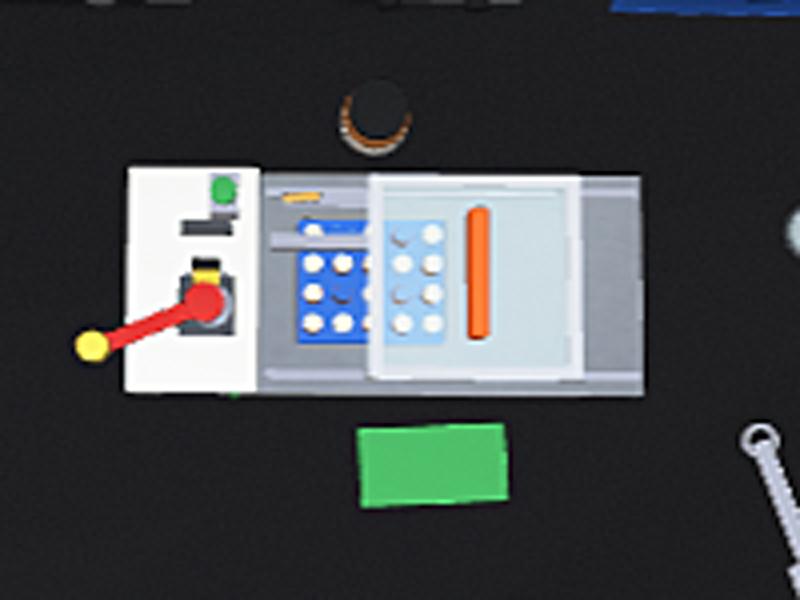

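View pics/scene0z.png

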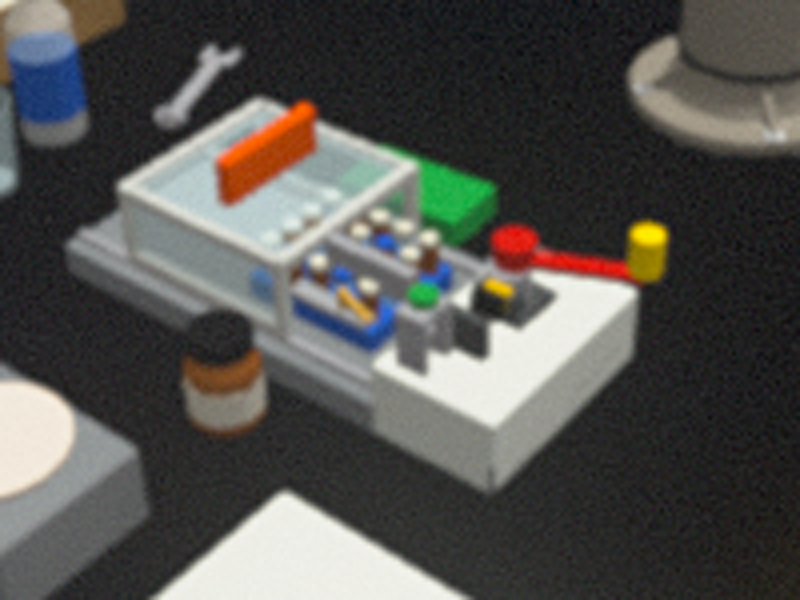

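View pics/wrist0.png

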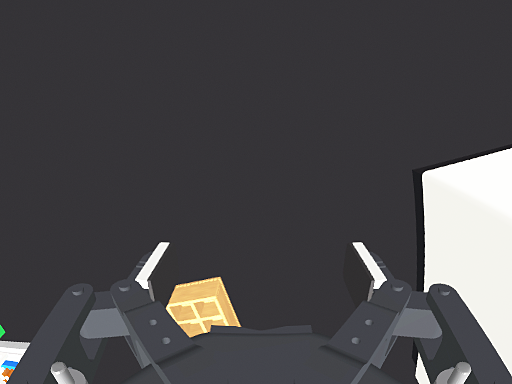

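```bash
cat > h.py <<'E'
import numpy as np, cv2
from scipy.optimize import least_squares
from scipy.spatial.transform import Rotation as R
from bench import r
def proj(f,P):
    T=np.linalg.inv(f["cam_to_world"]); p=(T[:3,:3]@np.atleast_2d(P).T).T+T[:3,3]
    q=(f["camera_matrix"]@p.T).T; return q[:,:2]/q[:,2:]
def ray(f,uv,z):
    K=f["camera_matrix"];T=f["cam_to_world"]
    d=T[:3,:3]@np.linalg.solve(K,[uv[0],uv[1],1]); o=T[:3,3]; return o+d*(z-o[2])/d[2]
def S2W(s,p):
    p=np.atleast_2d(p); c,n=np.cos(s[2]),np.sin(s[2])
    return np.c_[s[0]+c*p[:,0]-n*p[:,1], s[1]+n*p[:,0]+c*p[:,1], p[:,2]]
def W2S(s,p):
    c,n=np.cos(s[2]),np.sin(s[2]); d=np.asarray(p)[:2]-s[:2]
    return np.array([c*d[0]+n*d[1],-n*d[0]+c*d[1]])
E
python3 - <<'E'
from h import *
ft=r.grab_frame("top"); fs=r.grab_frame("scene")
ct=lambda u,v:(190+(u+.5)/4-.5,130+(v+.5)/4-.5)
cs=lambda u,v:(150+(u+.5)/4-.5,130+(v+.5)/4-.5)
top=[((.1,.185,.07),ct(128,167)),((.1,.07,.07),ct(259,167)),((-.1,.07,.07),ct(258,392)),((-.1,.185,.07),ct(125,392)),((.1,-.275,.03),ct(640,176)),((-.1,-.275,.03),ct(644,395))]
sc=[((.1,.185,.07),cs(492,428)),((.1,.07,.07),cs(374,361)),((-.1,.185,.07),cs(637,292)),((.1,-.275,.03),cs(68,243))]
def res(s,sets):
    return np.concatenate([(proj(f,S2W(s,[q[0] for q in l]))-np.array([q[1] for q in l])).ravel() for f,l in sets])
for sets in ([(ft,top)],[(fs,sc)],[(ft,top),(fs,sc)]):
    s=least_squares(res,[.4,0,0],args=(sets,)).x; print(s.round(4),res(s,sets).round(1))
np.save("s.npy",s)
for n,f,uv,z in [("handle",ft,ct(479,273),.155),("hend1",ft,ct(479,208),.155),("hend2",ft,ct(479,338),.155),("knob",ft,ct(92,345),.155),("cap",ft,ct(224,189),.134),("pivot",ft,ct(205,301),.13),("handleS",fs,cs(267,145),.155),("knobS",fs,cs(649,231),.155),("capS",fs,cs(424,292),.134),("pivS",fs,cs(513,238),.13),("pad T",ft,ct(205,259),.103),("padS",fs,cs(490,280),.103)]:
    w=ray(f,uv,z); print(n,w.round(4),W2S(s,w).round(4))
E
```

```text
[ 0.5285 -0.0485  0.0169] [ 0.  -0.4 -0.1 -0.2 -0.2  0.4  0.1  0.2  0.1 -0.4  0.1  0.3]
[ 0.5259 -0.0464  0.0059] [ 0.4 -0.2 -1.2  0.5  1.1 -0.5 -0.3 -0.3]
[ 0.5276 -0.0477  0.0147] [-0.2 -0.2 -0.3 -0.  -0.5  0.6 -0.3  0.4 -0.  -0.  -0.2  0.8  0.3 -0.2
 -1.6  0.7  0.6 -0.7 -1.2  0.2]
handle [ 0.5291 -0.1633  0.155 ] [-0.0002 -0.1156]
hend1 [ 0.5837 -0.1627  0.155 ] [ 0.0544 -0.1159]
hend2 [ 0.4749 -0.1638  0.155 ] [-0.0543 -0.1153]
knob [0.4623 0.1572 0.155 ] [-0.0623  0.2058]
cap [0.5978 0.0514 0.134 ] [0.0717 0.098 ]
pivot [0.5027 0.0653 0.13  ] [-0.0232  0.1133]
handleS [ 0.5438 -0.1481  0.155 ] [ 0.0148 -0.1007]
knobS [0.4579 0.1574 0.155 ] [-0.0666  0.2061]
capS [0.5964 0.0543 0.134 ] [0.0703 0.1009]
pivS [0.4982 0.0633 0.13  ] [-0.0278  0.1114]
pad T [0.5409 0.0671 0.103 ] [0.015  0.1146]
padS [0.5227 0.0602 0.103 ] [-0.0032  0.1079]
```

Run:
```python
from h import *
o=r.get_obs(); M=R.from_rotvec(o["orientation"]).as_matrix(); print(M.round(3))
```

```text
[[ 0.243  0.    -0.97 ]
 [ 0.97   0.     0.243]
 [ 0.    -1.    -0.   ]]
```

Request:
send_rows([
  [0,0,0,-7.5,1],
  [0,0,0,-7.4,1],
  [-3.45,0,-4.2,0,1],
  [-3.45,0,-4.2,0,1],
  [-3.45,0,-4.2,0,1],
  [-3.45,0,-4.2,0,1],
  [-3.45,0,-4.2,0,1],
  [-3.45,0,-4.2,0,1],
], force=40)

```text
clock: 2.3
tcp_pos: [0.4205, 0.4502, 0.2456]
orientation: [-1.202, -1.22, 1.219]
contact_force: [-0.2, -0.2, -0.5]
grip_width: 0.0854
```

Request:
send_rows([
  [-5.6,0,-0.9,0,1],
  [-5.6,0,-0.9,0,1],
  [-5.6,0,-0.9,0,1],
  [-5.6,0,-0.9,0,1],
  [-5.6,0,-0.9,0,1],
  [-5.6,0,-0.9,0,1],
  [-5.6,0,-0.9,0,1],
  [-5.6,0,-0.9,0,1],
  [-5.6,0,-0.9,0,1],
  [-5.6,0,-0.9,0,1],
  [-5.6,0,-0.9,0,1],
  [0,0,0,0,1],
])

```text
clock: 3.8
tcp_pos: [0.5266, -0.1687, 0.2457]
orientation: [-1.209, -1.213, 1.215]
contact_force: [-0.2, 1.0, -0.6]
grip_width: 0.0854
```

Run:
```python
from h import *
s=np.load("s.npy");o=r.get_obs(); print(o["tcp_pos"],W2S(s,o["tcp_pos"]),o["joints"].round(2)); print(R.from_rotvec(o["orientation"]).as_matrix().round(3))
f=r.grab_frame("wrist"); cv2.imwrite("pics/w1.png",f["image"][:,:,::-1])
```

```text
[ 0.52655886 -0.16872257  0.2457054 ] [-0.00278303 -0.12103638] [-0.13  0.28  0.39  1.87 -0.13  1.01  1.9 ]
[[-0.006  0.001 -1.   ]
 [ 1.    -0.003 -0.006]
 [-0.003 -1.    -0.001]]
```

View pics/w1.png

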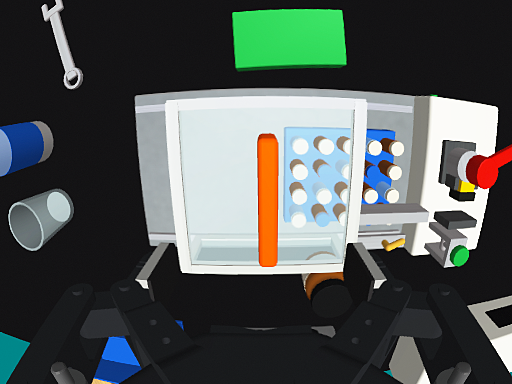

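```bash
cat >> h.py <<'E'
def fray(f,uv,z):
    K=f["camera_matrix"];T=f["cam_to_world"]; d=np.array([(uv[0]-K[0,2])/K[0,0],(uv[1]-K[1,2])/K[1,1]]); t=np.linalg.norm(d)
    v=T[:3,:3]@np.r_[d/t*np.sin(t),np.cos(t)]; o=T[:3,3]; return o+v*(z-o[2])/v[2]
E
python3 - <<'E'
from h import *
s=np.load("s.npy")
f=r.grab_frame("wrist"); a=f["image"][:,:,::-1]; cv2.imwrite("pics/w1z.png",cv2.resize(a[90:290,340:500],None,fx=3.5,fy=3,interpolation=2))
hsv=cv2.cvtColor(a,cv2.COLOR_BGR2HSV); m=cv2.inRange(hsv,(4,180,200),(15,255,255)); 
n,l,st,c=cv2.connectedComponentsWithStats(m); i=1+st[1:,4].argmax(); x,y,w,h=st[i,:4]; print(st[i],c[i])
for uv in [(c[i][0],y),(c[i][0],y+h),c[i],(x,c[i][1]),(x+w,c[i][1])]:
    w_=fray(f,uv,.155); print(w_.round(4),W2S(s,w_).round(4))
for n,uv,z in [("cap",(460,256),.134),("knobpivot",(482,168),.13),("housingcorner-front",(431,97),.07),("deck corners",(136,97),.03),((148),(148,245),.03)]:
    w_=fray(f,uv,z); print(n,w_.round(4),W2S(s,w_).round(4))
E
```

```text
[ 254  138   20  129 2461] [263.56724909 200.44656644]
[ 0.4768 -0.164   0.155 ] [-0.0524 -0.1156]
[ 0.5851 -0.1627  0.155 ] [ 0.0558 -0.1159]
[ 0.5253 -0.1635  0.155 ] [-0.004  -0.1158]
[ 0.5253 -0.1709  0.155 ] [-0.0041 -0.1232]
[ 0.5252 -0.1554  0.155 ] [-0.004  -0.1077]
cap [0.5961 0.055  0.134 ] [0.07   0.1016]
knobpivot [0.4976 0.0628 0.13  ] [-0.0283  0.1109]
housingcorner-front [0.4301 0.0254 0.07  ] [-0.0964  0.0745]
deck corners [ 0.4373 -0.3168  0.03  ] [-0.0942 -0.2678]
148 [ 0.6323 -0.318   0.03  ] [ 0.1007 -0.2718]
```

View pics/w1z.png

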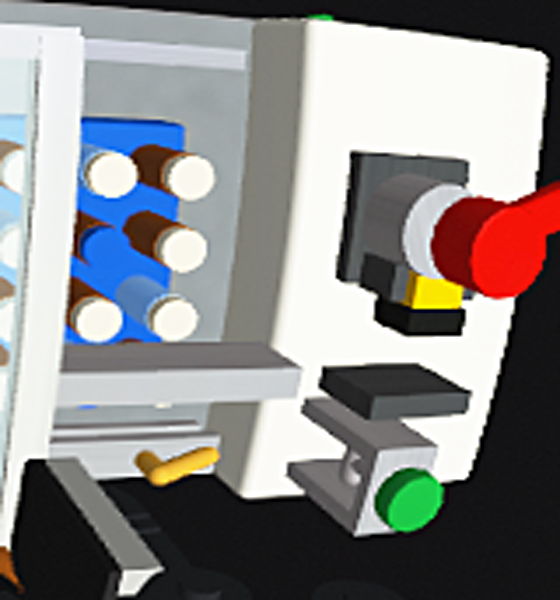

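Request:
send_rows([
  [0.55,2.5,-0.3,-0.3,1],
  [0,3.5,0,0,1],
  [0,2.6,0,0,1],
  [0,1.7,0,0,1],
  [0,0.6,0,0,1],
  [0,0,0,0,1],
  [0,0,0,0,1],
])

```text
clock: 4.78
tcp_pos: [0.5305, -0.1577, 0.1372]
orientation: [-1.201, -1.225, 1.223]
contact_force: [0.3, -0.1, 0.2]
grip_width: 0.0855
```

Request:
send_rows([
  [-0.55,0,0,0,1],
  [0,0,0,0,0.3],
  [0,0,0,0,0.1],
  [0,0,0,0,0],
  [0,0,0,0,0],
  [0,0,0,0,0],
  [0,0,0,0,0],
], force=40)

```text
clock: 5.65
tcp_pos: [0.53, -0.1631, 0.1364]
orientation: [-1.2, -1.223, 1.223]
contact_force: [-0.8, 0.9, 1.8]
grip_width: 0.0154
```

Run:
```python
from h import *
s=np.load("s.npy");o=r.get_obs(); print(o["grip_width"],o["contact_force"].round(2),o["moment"].round(2),W2S(s,o["tcp_pos"])); print(R.from_rotvec(o["orientation"]).as_matrix().round(4))
f=r.grab_frame("wrist"); cv2.imwrite("pics/w2.png",f["image"][:,:,::-1])
```

```text
0.015401297480337127 [-0.76  0.89  1.78] [ 0.09  0.16 -0.18] [ 0.00069592 -0.11542058]
[[-1.930e-02 -0.000e+00 -9.998e-01]
 [ 9.998e-01  2.000e-04 -1.930e-02]
 [ 2.000e-04 -1.000e+00  0.000e+00]]
```

View pics/w2.png

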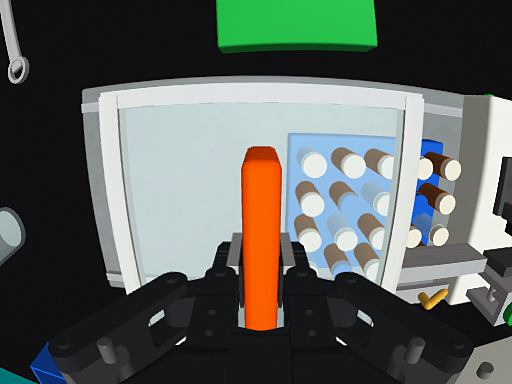

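Request:
send_rows([
  [0.3,0,0,0,0],
  [0.5,0,0,0,0],
  [0.6,0,0,0,0],
  [0.6,0,0,0,0],
  [0.6,0,0,0,0],
  [0.6,0,0,0,0],
  [0.5,0,0,0,0],
  [0.3,0,0,0,0],
  [0,0,0,0,0],
])

```text
clock: 6.82
tcp_pos: [0.5293, -0.1224, 0.1364]
orientation: [-1.199, -1.224, 1.223]
contact_force: [-0.1, 1.0, 2.6]
grip_width: 0.0153
```

Run:
```python
from h import *
s=np.load("s.npy");o=r.get_obs(); print(o["grip_width"],o["contact_force"].round(2),W2S(s,o["tcp_pos"]))
f=r.grab_frame("wrist"); cv2.imwrite("pics/w3.png",f["image"][:,:,::-1])
f=r.grab_frame("scene"); cv2.imwrite("pics/s3.png",cv2.resize(f["image"][130:280,150:350,::-1],None,fx=4,fy=4,interpolation=2))
```

```text
0.01529561403445345 [-0.14  0.96  2.56] [ 0.00062725 -0.07475927]
```

View pics/w3.png

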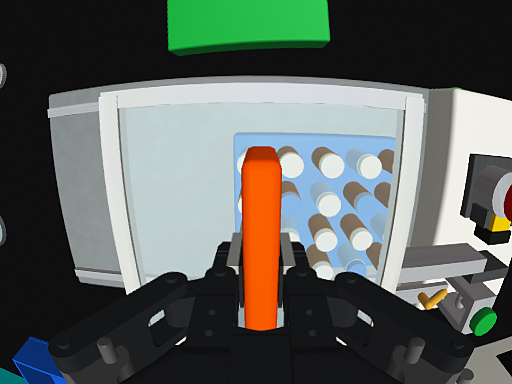

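View pics/s3.png

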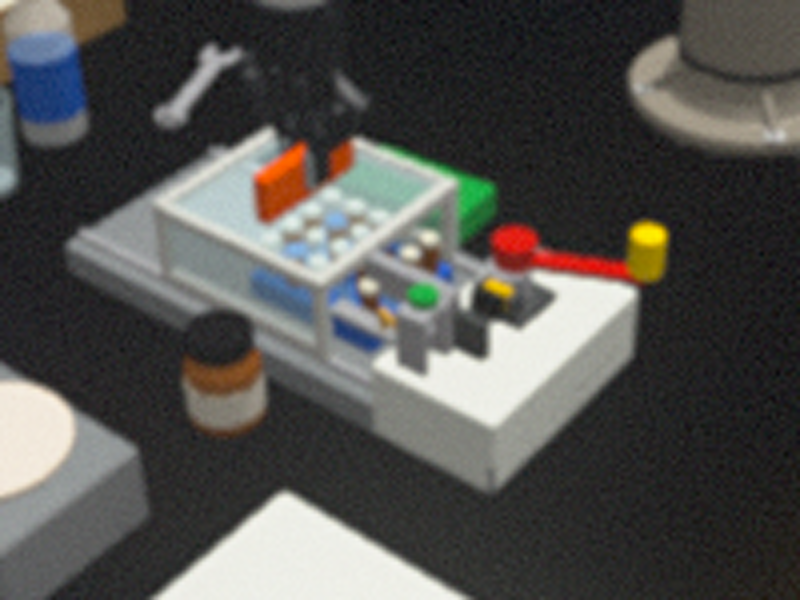

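Request:
send_rows([
  [0.3,0,0,0,0],
  [0.4,0,0,0,0],
  [0.4,0,0,0,0],
  [0.3,0,0,0,0],
])

```text
clock: 7.42
tcp_pos: [0.5291, -0.1089, 0.1364]
orientation: [-1.2, -1.224, 1.224]
contact_force: [1.2, -3.0, 2.2]
grip_width: 0.0158
```

Request:
send_rows([
  [0.25,0,0,0,0],
  [0.25,0,0,0,0],
  [0.25,0,0,0,0],
])

```text
clock: 7.8
tcp_pos: [0.529, -0.1033, 0.1364]
orientation: [-1.203, -1.222, 1.224]
contact_force: [4.0, -8.2, -1.6]
grip_width: 0.0152
```

Request:
send_rows([
  [0.25,0,0,0,0],
  [0.25,0,0,0,0],
])

```text
clock: 8.05
tcp_pos: [0.5289, -0.0991, 0.1364]
orientation: [-1.204, -1.222, 1.224]
contact_force: [4.3, -9.1, -1.1]
grip_width: 0.0153
```

Request:
send_rows([
  [0.2,0,0,0,0],
  [0.2,0,0,0,0],
])

```text
clock: 8.3
tcp_pos: [0.5289, -0.0955, 0.1364]
orientation: [-1.204, -1.221, 1.224]
contact_force: [3.2, -9.2, -0.8]
grip_width: 0.0154
```

Run:
```python
from h import *
s=np.load("s.npy");o=r.get_obs(); print(o["grip_width"],o["contact_force"].round(2),W2S(s,o["tcp_pos"]))
f=r.grab_frame("wrist"); cv2.imwrite("pics/w4.png",f["image"][:,:,::-1])
f=r.grab_frame("scene"); cv2.imwrite("pics/s4.png",cv2.resize(f["image"][130:280,150:350,::-1],None,fx=4,fy=4,interpolation=2))
```

```text
0.01536517574793367 [ 3.2  -9.22 -0.79] [ 0.00062321 -0.04781468]
```

View pics/w4.png

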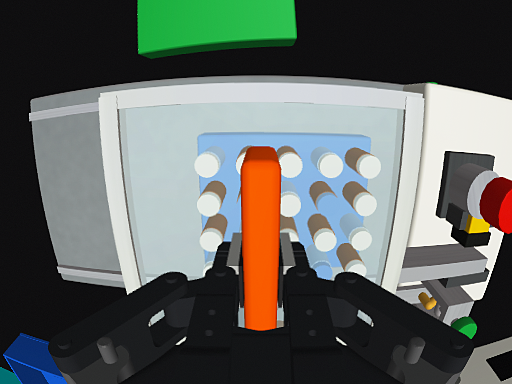

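View pics/s4.png

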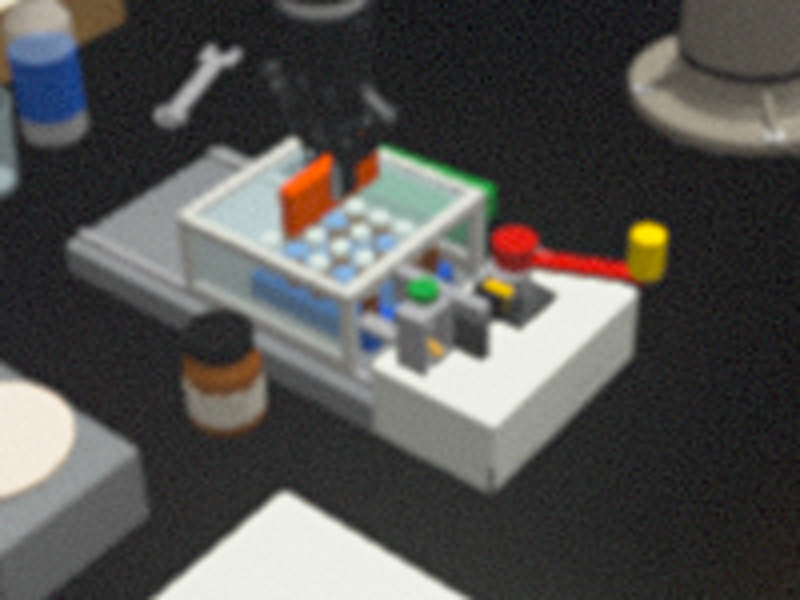

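Request:
send_rows([
  [0.15,0,0,0,0],
  [0.15,0,0,0,0],
  [0.15,0,0,0,0],
])

```text
clock: 8.78
tcp_pos: [0.5288, -0.0913, 0.1364]
orientation: [-1.205, -1.221, 1.224]
contact_force: [3.4, -12.0, -0.5]
grip_width: 0.0154
```

Request:
send_rows([
  [0.15,0,0,0,0],
  [0.15,0,0,0,0],
])

```text
clock: 9.02
tcp_pos: [0.5288, -0.0877, 0.1364]
orientation: [-1.204, -1.222, 1.224]
contact_force: [3.1, -7.3, 0.2]
grip_width: 0.0154
```

Request:
send_rows([
  [0.1,0,0,0,0],
  [0.1,0,0,0,0],
])

```text
clock: 9.28
tcp_pos: [0.5287, -0.0844, 0.1363]
orientation: [-1.202, -1.223, 1.223]
contact_force: [3.7, -5.1, 0.8]
grip_width: 0.0159
```

Request:
send_rows([
  [0.1,0,0,0,0],
  [0.1,0,0,0,0],
])

```text
clock: 9.52
tcp_pos: [0.5287, -0.081, 0.1363]
orientation: [-1.2, -1.224, 1.223]
contact_force: [2.5, -1.3, 1.3]
grip_width: 0.0154
```

Request:
send_rows([
  [0.1,0,0,0,0],
  [0.1,0,0,0,0],
  [0,0,0,0,0],
])

```text
clock: 9.9
tcp_pos: [0.5286, -0.0766, 0.1363]
orientation: [-1.197, -1.226, 1.223]
contact_force: [2.0, 7.2, 3.8]
grip_width: 0.0154
```

Run:
```python
from h import *
s=np.load("s.npy");o=r.get_obs(); print(o["grip_width"],o["contact_force"].round(2),o["tcp_pos"],W2S(s,o["tcp_pos"]))
f=r.grab_frame("wrist"); cv2.imwrite("pics/w5.png",f["image"][:,:,::-1])
```

```text
0.015368303713373528 [1.99 7.22 3.83] [ 0.52858238 -0.07662398  0.1363348 ] [ 0.00059097 -0.02897738]
```

View pics/w5.png

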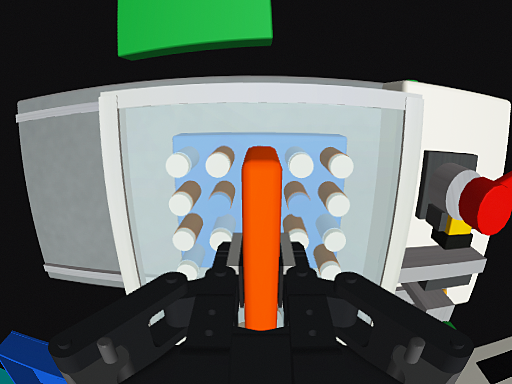

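Request:
send_rows([
  [0.1,0,0,0,0],
  [0.05,0,0,0,0],
  [0,0,0,0,0],
])

```text
clock: 10.32
tcp_pos: [0.5285, -0.0757, 0.1363]
orientation: [-1.198, -1.226, 1.223]
contact_force: [2.6, 3.9, 2.8]
grip_width: 0.0158
```

Run:
```python
from h import *
s=np.load("s.npy");o=r.get_obs(); print(o["grip_width"],o["contact_force"].round(2),o["tcp_pos"],W2S(s,o["tcp_pos"]))
f=r.grab_frame("scene"); cv2.imwrite("pics/s5.png",cv2.resize(f["image"][170:245,210:310,::-1],None,fx=8,fy=8,interpolation=2))
```

```text
0.01578384798814834 [2.55 3.89 2.77] [ 0.52853944 -0.07568642  0.13634731] [ 0.00056178 -0.02803929]
```

View pics/s5.png

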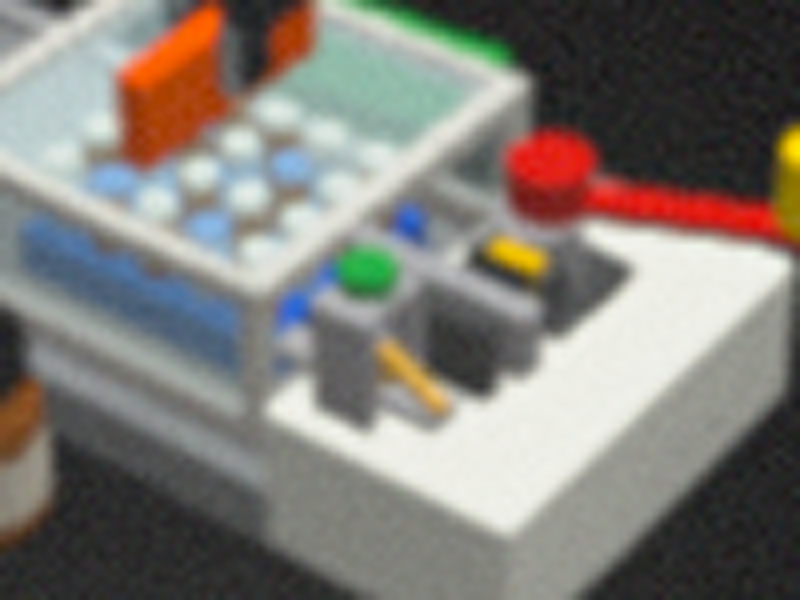

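Run:
```python
from h import *
def cap(a):
    a=a[190:215,245:268]; hsv=cv2.cvtColor(np.ascontiguousarray(a),cv2.COLOR_BGR2HSV); m=cv2.inRange(hsv,(50,130,60),(80,255,255)); ys,xs=np.nonzero(m); return len(xs),xs.mean()+245,ys.mean()+190,ys.min()+190
print(cap(cv2.imread("pics/scene0.png")))
f=r.grab_frame("scene"); print(cap(f["image"][:,:,::-1]))
a=cv2.imread("pics/s4.png"); print(cap(np.pad(cv2.resize(a,None,fx=.25,fy=.25,interpolation=cv2.INTER_AREA),((130,0),(150,0),(0,0)))))
print(proj(f,[[.597,.053,.134],[.597,.053,.145]]))
```

```text
(37, np.float64(256.2432432432432), np.float64(201.8108108108108), np.int64(190))
(28, np.float64(255.32142857142858), np.float64(203.39285714285714), np.int64(201))
(29, np.float64(255.13793103448276), np.float64(202.0), np.int64(200))
[[255.15041715 202.55455822]
 [255.11650834 199.54998765]]
```

Request:
send_rows([
  [0,0,0,0,0.15],
  [0,0,0,0,0.3],
  [0,0,0,0,0.6],
  [0,0,0,0,0.8],
  [0,-1,0,0,0.8],
  [0,-2.5,0,0,1],
  [0,-3,0,0,1],
  [3.4,0,-2.3,0,1],
  [3.6,0,-2.4,0,1],
  [3.6,0,-2.4,0,1],
  [3.5,0,-2.4,0,1],
  [0,0,0,0,1],
])

```text
clock: 11.92
tcp_pos: [0.6217, 0.0696, 0.2016]
orientation: [-1.197, -1.229, 1.226]
contact_force: [-0.9, 0.4, 0.0]
grip_width: 0.0855
```

Request:
send_rows([
  [0,0,0,0,1],
  [0,0,0,0,1],
])

```text
clock: 12.18
tcp_pos: [0.6201, 0.0635, 0.2016]
orientation: [-1.201, -1.222, 1.222]
contact_force: [-0.5, -0.7, -0.0]
grip_width: 0.0852
```

Run:
```python
from h import *
s=np.load("s.npy");o=r.get_obs(); print(o["grip_width"],o["contact_force"].round(2),o["tcp_pos"],W2S(s,o["tcp_pos"]))
f=r.grab_frame("wrist"); a=f["image"][:,:,::-1]; cv2.imwrite("pics/w6.png",a);np.savez("w6.npz",**f)
cv2.imwrite("pics/w6z.png",cv2.resize(a[60:200,170:350],None,fx=4.4,fy=4.2,interpolation=2))
f=r.grab_frame("top"); cv2.imwrite("pics/t6.png",f["image"][:,:,::-1])
```

```text
0.08524095510343693 [-0.5  -0.73 -0.  ] [0.62010782 0.0635005  0.20161512] [0.0941616  0.10978974]
```

View pics/w6.png

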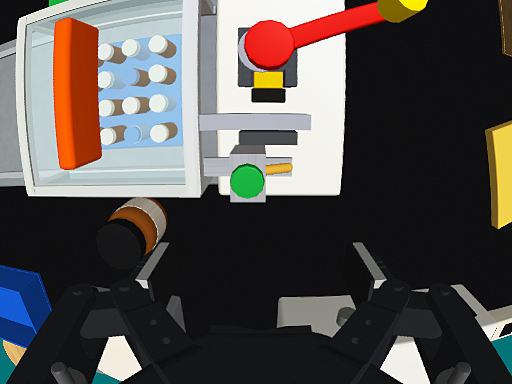

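View pics/w6z.png

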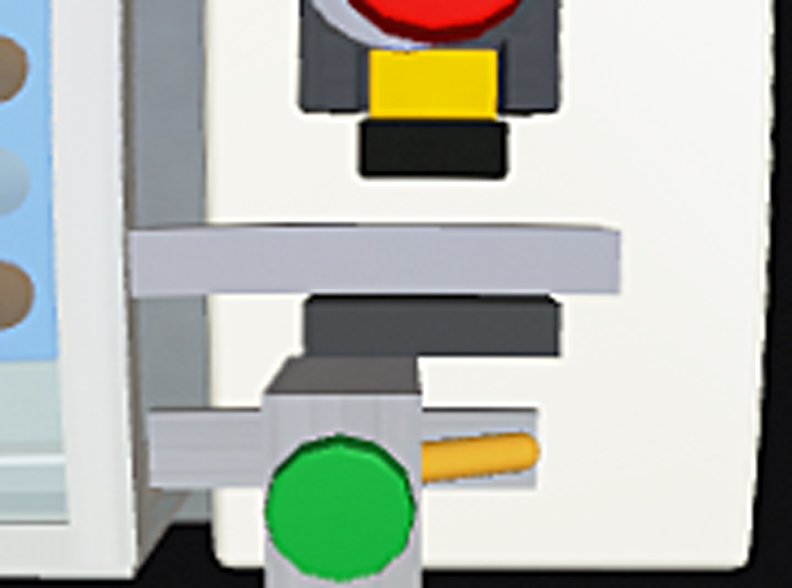

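Run:
```python
from h import *
s=np.load("s.npy"); f=np.load("w6.npz"); print(f["cam_to_world"][:3,3],W2S(s,f["cam_to_world"][:3,3]))
c=lambda u,v:(170+(u+.5)/4.4-.5,60+(v+.5)/4.2-.5)
for z in (.10,.103,.106):
    P=lambda u,v:W2S(s,fray(f,c(u,v),z)).round(4)
    print(z,"pad L,R",P(360,178),P(507,178),"padback",P(433,118),"fin -x edge",P(433,229),P(433,223),"fin +x",P(433,294),"finend",P(620,260))
a=f["image"]
for u in (265,270,275): print([int(a[v,u].mean()) for v in range(84,134)])
g=(433)
W=lambda uv,z:W2S(s,fray(f,uv,z)).round(4)
print("hub",W((270,43),.13),"knob",W((403,3),.155),"cap",W((247,181),.134))
```

```text
[0.5464956  0.06183266 0.33059622] [0.02053283 0.10920167]
0.1 pad L,R [0.0175 0.1024] [0.0173 0.1279] padback [0.0064 0.115 ] fin -x edge [0.0269 0.1151] [0.0258 0.1151] fin +x [0.0389 0.1152] finend [0.0321 0.1482]
0.103 pad L,R [0.0175 0.1025] [0.0174 0.1277] padback [0.0066 0.1149] fin -x edge [0.0268 0.115 ] [0.0257 0.115 ] fin +x [0.0387 0.1151] finend [0.0319 0.1477]
0.106 pad L,R [0.0176 0.1026] [0.0174 0.1274] padback [0.0068 0.1149] fin -x edge [0.0267 0.1149] [0.0257 0.1149] fin +x [0.0385 0.115 ] finend [0.0318 0.1472]
[149, 150, 155, 140, 50, 18, 25, 26, 26, 25, 26, 27, 25, 25, 26, 25, 23, 0, 131, 255, 246, 242, 242, 242, 242, 242, 242, 245, 250, 129, 191, 190, 188, 188, 188, 187, 188, 187, 187, 188, 187, 187, 188, 188, 195, 190, 13, 39, 67, 80]
[150, 150, 157, 144, 52, 18, 26, 26, 27, 27, 27, 27, 27, 26, 25, 24, 22, 1, 119, 255, 246, 242, 242, 241, 242, 242, 242, 245, 252, 124, 170, 190, 189, 187, 188, 187, 188, 187, 186, 188, 188, 187, 187, 188, 195, 191, 14, 38, 66, 81]
[148, 149, 155, 147, 54, 17, 25, 27, 27, 26, 26, 26, 28, 25, 26, 25, 22, 1, 99, 255, 246, 242, 242, 242, 242, 242, 242, 245, 253, 123, 169, 192, 188, 187, 188, 188, 188, 188, 188, 188, 187, 187, 187, 188, 194, 196, 13, 38, 65, 81]
hub [-0.0226  0.1155] knob [-0.0529  0.1997] cap [0.0713 0.1002]
```

Request:
send_rows([
  [2.4,0,3.9,0,1],
  [2.4,0,4,0,1],
  [2.4,0,4,0,1],
  [2.4,0,3.9,0,1],
  [0,0,0,0,1],
  [0,0,0,0,1],
])

```text
clock: 13.02
tcp_pos: [0.4613, 0.1575, 0.2017]
orientation: [-1.201, -1.224, 1.222]
contact_force: [0.6, -0.8, 0.1]
grip_width: 0.0856
```

Run:
```python
from h import *
s=np.load("s.npy");o=r.get_obs(); print(o["contact_force"].round(2),o["tcp_pos"],W2S(s,o["tcp_pos"]),o["joints"].round(2)); print(R.from_rotvec(o["orientation"]).as_matrix().round(3)[0])
f=r.grab_frame("wrist"); a=f["image"][:,:,::-1]; cv2.imwrite("pics/w7.png",a);np.savez("w7.npz",**f)
hsv=cv2.cvtColor(np.ascontiguousarray(a),cv2.COLOR_BGR2HSV); m=cv2.inRange(hsv,(24,200,225),(34,255,255))
n,l,st,c=cv2.connectedComponentsWithStats(m)
for i in range(1,n):
  if st[i,4]>60: print(st[i],c[i],W2S(s,fray(f,c[i],.155)).round(4))
```

```text
[ 0.61 -0.8   0.07] [0.46133759 0.15750817 0.20174652] [-0.06321286  0.20611579] [-0.7   0.22  0.28  2.06 -0.08  0.87  1.21]
[-0.019  0.001 -1.   ]
[ 244  208   38   35 1027] [262.2278481  225.01655307] [-0.0624  0.2069]
```

View pics/w7.png

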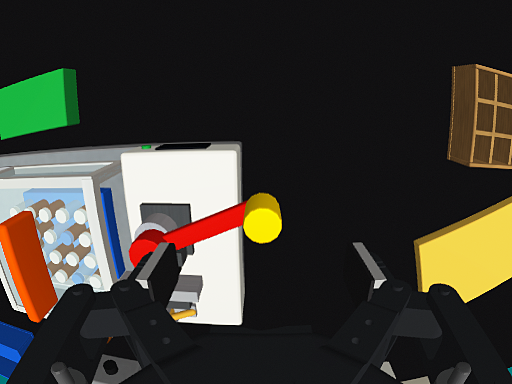

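Request:
send_rows([
  [0.1,1.5,0,0,1],
  [0,2.2,0,0,1],
  [0,1.7,0,0,1],
  [0,0.8,0,0,1],
  [0,0,0,0,0.5],
  [0,0,0,0,0.3],
  [0,0,0,0,0.2],
  [0,0,0,0,0.1],
  [0,0,0,0,0],
  [0,0,0,0,0],
], force=40)

```text
clock: 14.32
tcp_pos: [0.4612, 0.1586, 0.14]
orientation: [-1.201, -1.224, 1.223]
contact_force: [-1.0, -2.7, 5.6]
grip_width: 0.025
```

Run:
```python
from h import *
s=np.load("s.npy");o=r.get_obs(); print(o["grip_width"],o["contact_force"].round(2),o["moment"].round(2),o["tcp_pos"],W2S(s,o["tcp_pos"]))
f=r.grab_frame("wrist"); a=f["image"][:,:,::-1]; cv2.imwrite("pics/w8.png",a)
```

```text
0.025009135198255816 [-1.   -2.66  5.65] [-0.64  0.17  0.09] [0.46117663 0.15864589 0.1400196 ] [-0.06335711  0.20725575]
```

View pics/w8.png

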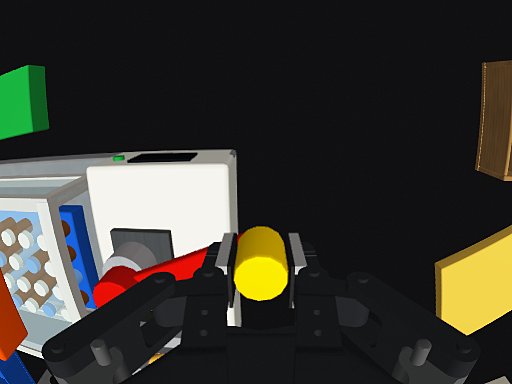

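Request:
send_rows([
  [0.18,0,-0.47,0,0],
  [0.16,0,-0.47,0,0],
  [0.14,0,-0.48,0,0],
  [0.11,0,-0.49,0,0],
  [0.09,0,-0.5,0,0],
  [0.06,0,-0.49,0,0],
  [0.04,0,-0.5,0,0],
  [0.01,0,-0.5,0,0],
  [0,0,0,0,0],
])

```text
clock: 15.5
tcp_pos: [0.4988, 0.1669, 0.1399]
orientation: [-1.2, -1.221, 1.224]
contact_force: [-4.0, -3.6, 10.2]
grip_width: 0.0251
```

```bash
cat > q.py <<'E'
from h import *
s=np.load("s.npy");o=r.get_obs(); p=W2S(s,o["tcp_pos"]); d=p-np.array([-.0634+.0389,.2073-.0921])
print(o["grip_width"],o["contact_force"].round(2),p.round(4),"R",np.hypot(*d).round(4),"q",(.4+np.arctan2(d[0],d[1])).round(3))
E
python3 q.py
```

```text
0.025074718547928646 [-4.04 -3.62 10.17] [-0.0256  0.215 ] R 0.0998 q 0.389
```

Request:
send_rows([
  [0,0,-0.25,0,0],
  [0,0,-0.25,0,0],
  [0,0,0,0,0],
])

```text
clock: 15.88
tcp_pos: [0.5028, 0.1671, 0.1399]
orientation: [-1.198, -1.219, 1.224]
contact_force: [-9.2, -3.8, 12.3]
grip_width: 0.025
```

```bash
python3 q.py
```

```text
0.024955984813892926 [-9.22 -3.81 12.29] [-0.0216  0.2151] R 0.1 q 0.429
```

Request:
send_rows([
  [-0.01,0,-0.25,0,0],
  [-0.02,0,-0.25,0,0],
  [0,0,0,0,0],
])

```text
clock: 16.25
tcp_pos: [0.5079, 0.1672, 0.1399]
orientation: [-1.198, -1.22, 1.224]
contact_force: [-7.4, -2.9, 11.3]
grip_width: 0.0249
```

```bash
python3 q.py
```

```text
0.02494384522711025 [-7.41 -2.86 11.3 ] [-0.0165  0.2151] R 0.1002 q 0.48
```

Run:
```python
from h import *
f=r.grab_frame("wrist"); a=f["image"][:,:,::-1]; cv2.imwrite("pics/w9.png",a)
f=r.grab_frame("top"); a=f["image"][:,:,::-1]; cv2.imwrite("pics/t9.png",cv2.resize(a[155:240,205:305],None,fx=7,fy=7,interpolation=2))
```

```text
(no output)
```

View pics/w9.png

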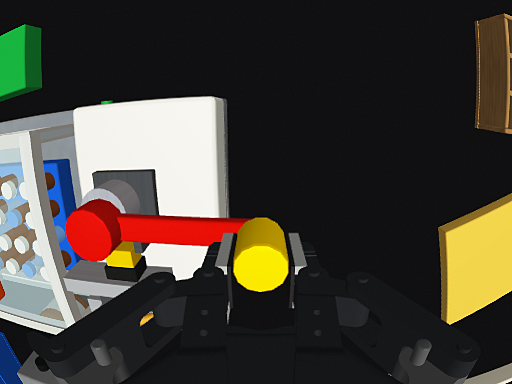

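View pics/t9.png

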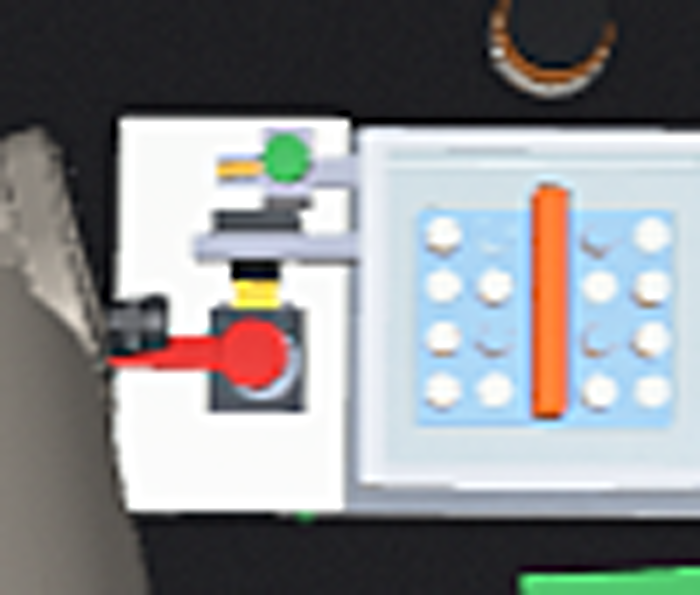

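Request:
send_rows([
  [-0.02,0,-0.22,0,0],
  [-0.02,0,-0.22,0,0],
  [-0.03,0,-0.22,0,0],
  [-0.03,0,-0.2,0,0],
  [0,0,0,0,0],
])

```text
clock: 16.98
tcp_pos: [0.516, 0.1669, 0.1399]
orientation: [-1.197, -1.219, 1.224]
contact_force: [-9.2, -1.2, 12.5]
grip_width: 0.025
```

```bash
python3 q.py
```

```text
0.024970381520364248 [-9.24 -1.22 12.5 ] [-0.0085  0.2147] R 0.1008 q 0.56
```

Request:
send_rows([
  [0,0,0.15,0,0],
  [0,0,0.1,0,0],
  [0,0,0,0,0],
])

```text
clock: 17.35
tcp_pos: [0.5158, 0.1668, 0.14]
orientation: [-1.2, -1.223, 1.222]
contact_force: [-2.6, -0.0, 7.7]
grip_width: 0.0245
```

```bash
python3 q.py
```

```text
0.024521921554017022 [-2.55 -0.03  7.71] [-0.0087  0.2147] R 0.1007 q 0.558
```

Release, rise, and move to the viewing pose over the pad.

Request:
send_rows([
  [0,0,0,0,0.35],
  [0,0,0,0,0.5],
  [0,0,0,0,0.8],
  [0,0,0,0,1],
  [0,-1.5,0,0,1],
  [0,-2.5,0,0,1],
  [0,-2.3,0,0,1],
  [-3.3,0,-3.5,0,1],
  [-3.5,0,-3.5,0,1],
  [-3.5,0,-3.3,0,1],
  [0,0,0,0,1],
  [0,0,0,0,1],
])

```text
clock: 18.85
tcp_pos: [0.6204, 0.0662, 0.2027]
orientation: [-1.199, -1.224, 1.223]
contact_force: [-0.6, 0.9, 0.7]
grip_width: 0.0855
```

Run:
```python
from h import *
s=np.load("s.npy");o=r.get_obs(); print(o["contact_force"].round(2),o["tcp_pos"],W2S(s,o["tcp_pos"]))
f=r.grab_frame("wrist"); a=f["image"][:,:,::-1]; cv2.imwrite("pics/w10.png",a);np.savez("w10.npz",**f)
cv2.imwrite("pics/w10z.png",cv2.resize(a[20:200,170:400],None,fx=3.4,fy=3.2,interpolation=2))
```

```text
[-0.57  0.94  0.75] [0.6203669  0.06623637 0.20274994] [0.09446077 0.11252152]
```

View pics/w10.png

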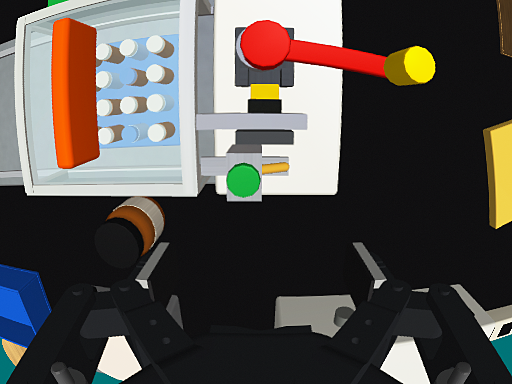

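View pics/w10z.png

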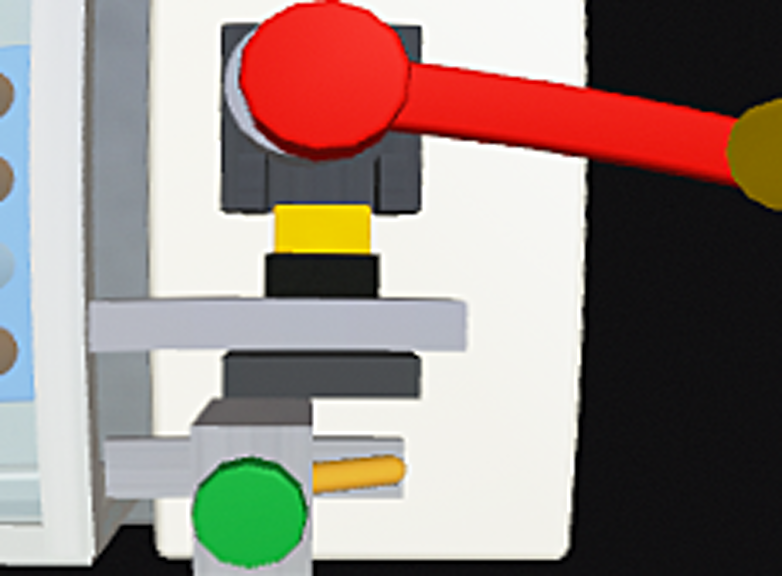

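Run:
```python
from h import *
s=np.load("s.npy"); 
for n in ("w6.npz","w10.npz"):
    f=np.load(n); a=f["image"].astype(int); g=a.sum(2)/3; off=0 if n=="w6.npz" else -3
    for u in (262,266,270,274):
        u+=off; R_=a[:,u,0]
        # yellow->black : falling below 120 in red ; black->next ; into fin
        i=[v for v in range(70,135) if (R_[v]-110)*(R_[v+1]-110)<0]
        e=[v+(R_[v]-110)/(R_[v]-R_[v+1]) for v in i]
        print(n,u,np.round(e,2),[W2S(s,fray(f,(u,x),.103))[0].round(4) for x in e])
    if n=="w10.npz": print([list(a[v,267]) for v in range(94,118)])
f=np.load("w10.npz"); W=lambda uv,z:W2S(s,fray(f,uv,z))
h=W((265,44),.13); print("hub",h)
a=np.ascontiguousarray(f["image"][:,:,::-1]); hsv=cv2.cvtColor(a,cv2.COLOR_BGR2HSV); m=cv2.inRange(hsv,(24,200,225),(34,255,255)); m[:,:380]=0
y,x=np.nonzero(m); print(x.mean(),y.mean()); k=W((x.mean(),y.mean()),.155); print("knob",k)
for p in ((-.0245,.1152),): d=k-np.array(p); print(np.hypot(*d),.4+np.arctan2(*d))
```

```text
w6.npz 262 [ 87.75 101.79 129.44] [np.float64(0.0066), np.float64(0.0174), np.float64(0.0386)]
w6.npz 266 [ 87.77 101.82 129.44] [np.float64(0.0066), np.float64(0.0174), np.float64(0.0386)]
w6.npz 270 [ 70.78  87.8  101.89 129.44] [np.float64(-0.0065), np.float64(0.0066), np.float64(0.0174), np.float64(0.0386)]
w6.npz 274 [ 70.88  87.82 102.01 129.45] [np.float64(-0.0065), np.float64(0.0066), np.float64(0.0175), np.float64(0.0385)]
w10.npz 259 [ 83.29  98.72 112.91 128.83] [np.float64(0.0034), np.float64(0.0153), np.float64(0.0262), np.float64(0.0385)]
w10.npz 263 [ 83.31  98.72 112.9  128.83] [np.float64(0.0034), np.float64(0.0153), np.float64(0.0262), np.float64(0.0385)]
w10.npz 267 [ 83.3   98.76 113.1  128.84] [np.float64(0.0034), np.float64(0.0153), np.float64(0.0264), np.float64(0.0385)]
w10.npz 271 [ 83.31  98.82 113.12 128.84] [np.float64(0.0034), np.float64(0.0153), np.float64(0.0263), np.float64(0.0385)]
[[np.int64(240), np.int64(210), np.int64(0)], [np.int64(240), np.int64(211), np.int64(0)], [np.int64(241), np.int64(210), np.int64(0)], [np.int64(246), np.int64(215), np.in
[... 340 characters left out ...]
4(27), np.int64(26)], [np.int64(25), np.int64(27), np.int64(23)], [np.int64(27), np.int64(28), np.int64(26)], [np.int64(27), np.int64(28), np.int64(25)], [np.int64(27), np.int64(28), np.int64(25)], [np.int64(25), np.int64(27), np.int64(25)], [np.int64(23), np.int64(25), np.int64(22)], [np.int64(17), np.int64(18), np.int64(15)], [np.int64(100), np.int64(101), np.int64(109)], [np.int64(198), np.int64(202), np.int64(217)], [np.int64(185), np.int64(189), np.int64(200)], [np.int64(181), np.int64(185), np.int64(197)], [np.int64(182), np.int64(186), np.int64(198)]]
hub [-0.0217896   0.11475379]
419.24825986078883 63.95011600928074
knob [-0.01280307  0.21367491]
0.09916716059570943 0.518226876368885
```

Run:
```python
from h import *
s=np.load("s.npy")
f=r.grab_frame("top"); b=f["image"][:,:,::-1].copy(); cv2.imwrite("pics/t11.png",b)
fs=r.grab_frame("scene"); c2=fs["image"][:,:,::-1].copy(); cv2.imwrite("pics/s11.png",c2)
def kn(a,box,z,ff):
    x0,y0,x1,y1=box; h=cv2.cvtColor(a[y0:y1,x0:x1].copy(),cv2.COLOR_BGR2HSV); w=cv2.inRange(h,(22,110,90),(35,255,255)); y,x=np.nonzero(w); uv=(x.mean()+x0,y.mean()+y0); return len(x),np.round(uv,2),W2S(s,ray(ff,uv,z)).round(4)
def hub(a,box,z,ff):
    x0,y0,x1,y1=box; h=cv2.cvtColor(a[y0:y1,x0:x1].copy(),cv2.COLOR_BGR2HSV); w=cv2.inRange(h,(0,150,90),(8,255,255))|cv2.inRange(h,(174,150,90),(180,255,255)); 
    w=cv2.morphologyEx(w,cv2.MORPH_OPEN,np.ones((6,6),np.uint8)); y,x=np.nonzero(w); uv=(x.mean()+x0,y.mean()+y0); return len(x),np.round(uv,2),W2S(s,ray(ff,uv,z)).round(4)
for a in (cv2.imread("pics/top0.png"),b): print(kn(a,(200,190,226,228),.155,f),hub(a,(225,190,256,225),.13,f))
for a in (cv2.imread("pics/scene0.png"),c2): print(kn(a,(292,175,330,230),.137,fs))
cv2.imwrite("pics/t11z.png",cv2.resize(b[155:240,195:305],None,fx=7,fy=7,interpolation=2))
cv2.imwrite("pics/s11z.png",cv2.resize(c2[160:250,210:330],None,fx=6,fy=6,interpolation=2))
```

```text
(52, array([212.46, 216.12]), array([-0.0631,  0.2063])) (76, array([241.04, 206.14]), array([-0.0275,  0.1127]))
(57, array([210.42, 201.44]), array([-0.0143,  0.2139])) (0, array([nan, nan]), array([nan, nan]))
(129, array([311.46, 191.78]), array([-0.0689,  0.2049]))
(127, array([305.32, 200.61]), array([-0.0208,  0.213 ]))<stdin>:9: RuntimeWarning: Mean of empty slice.
  ret = ret.dtype.type(ret / rcount)
```

View pics/t11z.png

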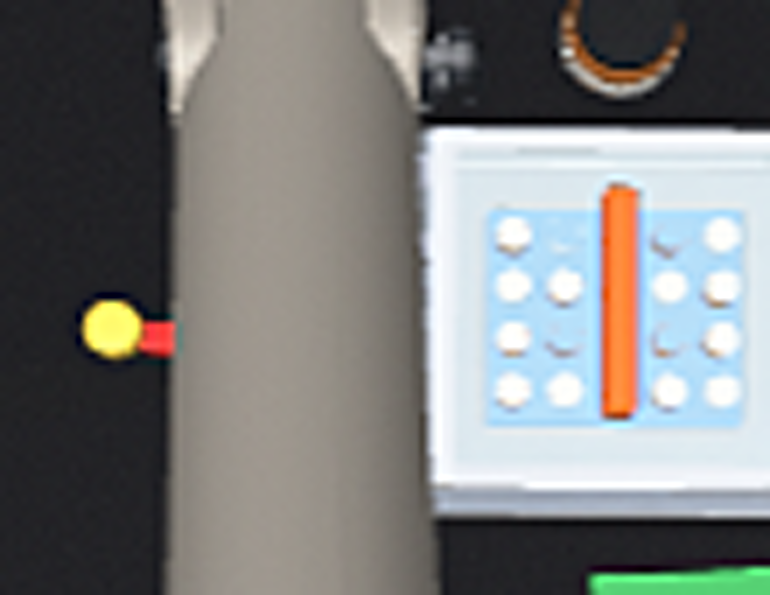

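View pics/s11z.png

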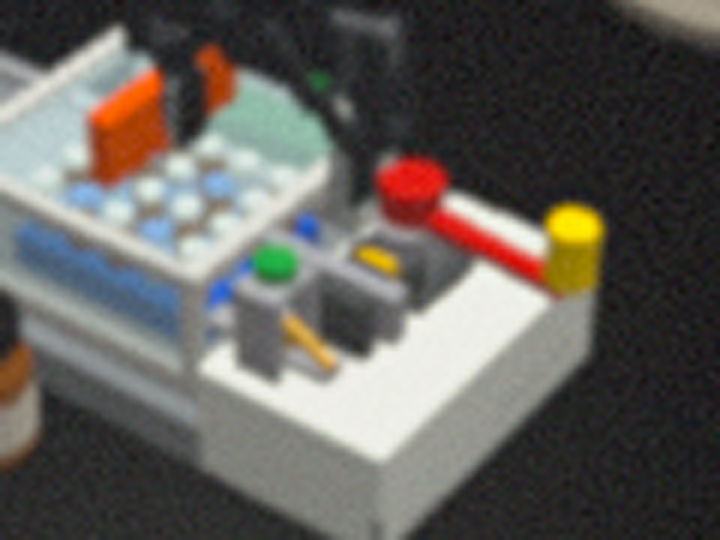

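Request:
send_rows([
  [3.4,0,3.6,0,1],
  [3.4,0,3.6,0,1],
  [3.4,0,3.6,0,1],
  [0,0,0,10,1],
  [0,0,0,10,1],
  [0,0,0,10,1],
  [0,0,0,10,1],
  [0,0,0,10,1],
  [0,0,0,10,1],
  [0,0,0,10,1],
  [0,0,0,10,1],
  [0,0,0,10,1],
])

```text
clock: 20.5
tcp_pos: [0.5099, 0.1666, 0.2025]
orientation: [-1.57, -0.012, 0.012]
contact_force: [0.5, 0.7, 0.6]
grip_width: 0.0854
```

Request:
send_rows([
  [0,0,0,0,1],
  [0,0,0,0,1],
])

```text
clock: 20.75
tcp_pos: [0.5103, 0.1662, 0.2024]
orientation: [-1.57, -0.019, 0.019]
contact_force: [0.3, 0.4, -0.6]
grip_width: 0.0854
```

Run:
```python
from h import *
s=np.load("s.npy");o=r.get_obs(); print(o["contact_force"].round(2),o["tcp_pos"],W2S(s,o["tcp_pos"]),o["joints"].round(2)); print(R.from_rotvec(o["orientation"]).as_matrix().round(3)[:2])
f=r.grab_frame("wrist"); a=f["image"][:,:,::-1].copy(); cv2.imwrite("pics/w12.png",a)
hsv=cv2.cvtColor(a,cv2.COLOR_BGR2HSV); m=cv2.inRange(hsv,(24,200,225),(34,255,255))
n,l,st,c=cv2.connectedComponentsWithStats(m)
for i in range(1,n):
  if st[i,4]>60: print(st[i],c[i],W2S(s,fray(f,c[i],.155)).round(4))
```

```text
[ 0.27  0.38 -0.59] [0.51030608 0.16619901 0.20239976] [-0.01412218  0.21408753] [-0.93  0.34  0.62  1.96 -0.25  0.91 -0.16]
[[ 1.    -0.    -0.024]
 [ 0.024  0.     1.   ]]
[ 244  205   37   35 1017] [261.90757129 222.01573255] [-0.0131  0.2151]
[278 289  13  17 209] [284. 297.] [0.0036 0.1557]
```

View pics/w12.png

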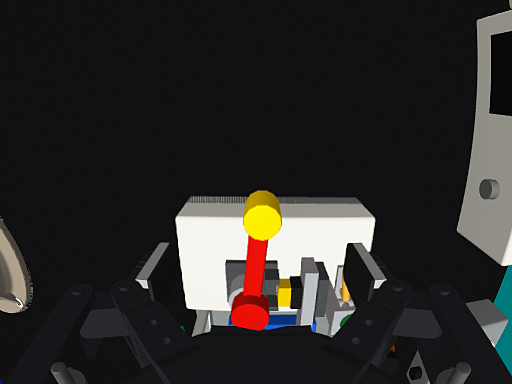

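Request:
send_rows([
  [0.1,1.5,0,0,1],
  [0,2.2,0,0,1],
  [0,1.7,0,0,1],
  [0,0.8,0,0,1],
  [0,0,0,0,0.5],
  [0,0,0,0,0.35],
  [0,0,0,0,0.3],
  [0,0,0,0,0.25],
  [0,0,0,0,0.2],
  [0,0,0,0,0.2],
], force=25)

```text
clock: 22.05
tcp_pos: [0.5119, 0.1658, 0.1409]
orientation: [-1.57, -0.016, 0.015]
contact_force: [-1.7, -0.2, 5.7]
grip_width: 0.0252
```

```bash
python3 q.py
```

```text
0.02524568307568248 [-1.7  -0.21  5.74] [-0.0126  0.2137] R 0.0992 q 0.521
```

Request:
send_rows([
  [0,0,0,0,0.1],
  [0.2,0,0,0,0.1],
  [0.2,0,-0.03,0,0.1],
  [0.15,0,-0.04,0,0.1],
  [0,0,0,0,0.1],
], force=40)

```text
clock: 22.68
tcp_pos: [0.5151, 0.1657, 0.1408]
orientation: [-1.569, -0.011, 0.018]
contact_force: [-9.4, 0.4, 14.2]
grip_width: 0.0246
```

```bash
python3 q.py
```

```text
0.024644302759757153 [-9.35  0.4  14.2 ] [-0.0093  0.2136] R 0.0995 q 0.553
```

Request:
send_rows([
  [0.15,0,-0.02,0,0.1],
  [0.15,0,-0.02,0,0.1],
  [0,0,0,0,0.1],
])

```text
clock: 23.05
tcp_pos: [0.518, 0.1658, 0.1407]
orientation: [-1.569, -0.011, 0.019]
contact_force: [-10.3, 1.7, 13.4]
grip_width: 0.0248
```

```bash
python3 q.py
python3 - <<'E'
from h import *
s=np.load("s.npy")
f=r.grab_frame("wrist"); a=f["image"][:,:,::-1].copy(); cv2.imwrite("pics/w13.png",a)
E
```

```text
0.02483539242753172 [-10.33   1.75  13.39] [-0.0065  0.2136] R 0.1 q 0.581
```

View pics/w13.png

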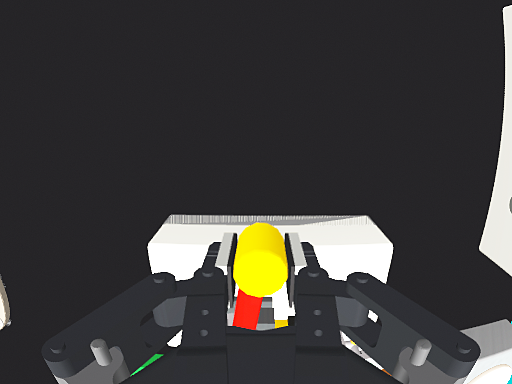

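Request:
send_rows([
  [-0.15,0,0,0,0.1],
  [-0.1,0,0,0,0.1],
  [0,0,0,0,0.1],
])

```text
clock: 23.48
tcp_pos: [0.5178, 0.1658, 0.1408]
orientation: [-1.569, -0.016, 0.015]
contact_force: [-2.2, 2.9, 7.5]
grip_width: 0.0247
```

```bash
python3 q.py
```

```text
0.024728025331044127 [-2.24  2.87  7.51] [-0.0066  0.2136] R 0.1 q 0.58
```

Request:
send_rows([
  [0,0,0,0,0.4],
  [0,0,0,0,0.6],
  [0,0,0,0,0.8],
  [0,0,0,0,1],
  [0,-1.5,0,0,1],
  [0,-2.5,0,0,1],
  [0,-2.2,0,0,1],
  [0,0,0,0,1],
  [0,0,0,0,1],
])

```text
clock: 24.6
tcp_pos: [0.5174, 0.1647, 0.2022]
orientation: [-1.571, -0.015, 0.016]
contact_force: [-0.2, 0.4, -0.7]
grip_width: 0.0852
```

Run:
```python
from h import *
s=np.load("s.npy");o=r.get_obs(); print(o["contact_force"].round(2),W2S(s,o["tcp_pos"]),o["tcp_pos"])
f=r.grab_frame("wrist"); a=f["image"][:,:,::-1].copy(); cv2.imwrite("pics/w14.png",a)
hsv=cv2.cvtColor(a,cv2.COLOR_BGR2HSV); m=cv2.inRange(hsv,(24,200,225),(34,255,255))
n,l,st,c=cv2.connectedComponentsWithStats(m)
for i in range(1,n):
  if st[i,4]>60: print(st[i],c[i],W2S(s,fray(f,c[i],.155)).round(4))
cv2.imwrite("pics/w14z.png",cv2.resize(a[180:340,170:390],None,fx=3.6,fy=3.6,interpolation=2))
b=cv2.imread("pics/w12.png");cv2.imwrite("pics/w12z.png",cv2.resize(b[180:340,170:390],None,fx=3.6,fy=3.6,interpolation=2))
```

```text
[-0.19  0.39 -0.67] [-0.00703693  0.21249053] [0.51741399 0.16470609 0.20223659]
[ 243  204   37   35 1020] [260.93627451 221.05980392] [-0.0066  0.2142]
[273 287  11  18 190] [277.84210526 295.34210526] [0.006  0.1557]
```

View pics/w14z.png

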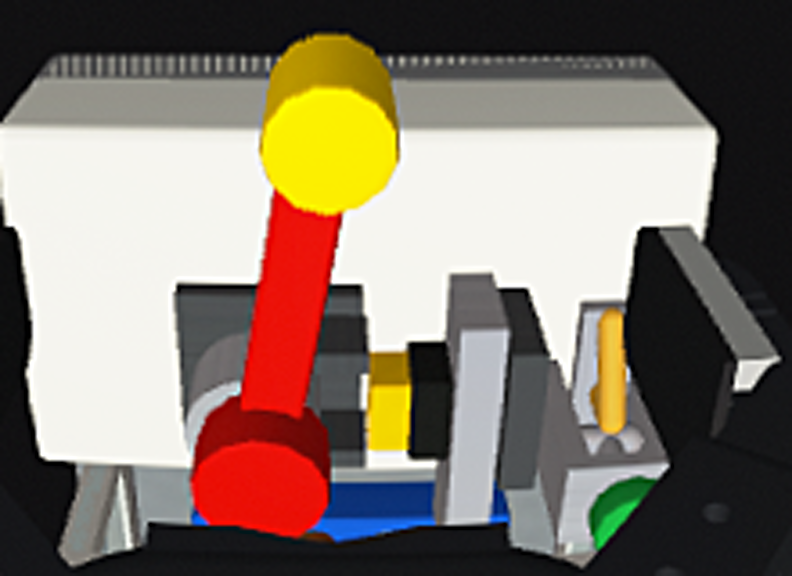

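View pics/w12z.png

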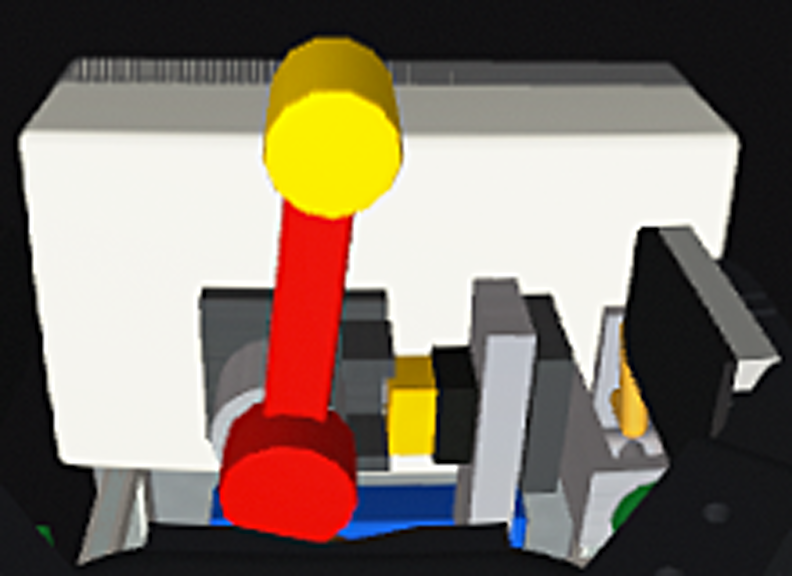

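Run:
```python
from bench import r
print(r.hand_in(), r.get_obs()["clock"])
```

```text
the job is handed in; nothing more can be done
the job is handed in; nothing more can be done
```

The guard is shut and latched, and the cam lever is set with the pad squeezed about 2.4 mm against the fin (by my measurements). I handed the job in at about 25 s of the 48 s, with the gripper clear of everything.

- **Guard:** I pinched the handle and slid it shut, slowing to about 10 mm/s at the end. The push rose to about 12 N on the ramp, then eased. The last pictures show the brass ramp past the latch bracket and the green cap back down. I did not do a pull-back test on the latch.
- **Cam lever:** The gap measured about 8.8 mm.
    - **First turn:** The arm's position said 0.56 rad when I let go. The cameras then showed only about 0.50 rad, which is a squeeze of roughly 1.2 mm.
    - **Second turn:** I re-gripped the knob with the jaws across it and moved it a further 6.5 mm, confirmed by camera. That puts the lever at about 0.565 rad.
    - **Final squeeze:** By that angle and the pictures it is about 2.4 mm, give or take roughly 0.6 mm. That is inside the 0.5 to 5 mm range and well short of overrun.
- **Bench:** No other object was touched, and I saw none displaced in the pictures. I did not measure their positions again at the end.

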